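Nudge the spot plate onto the pins of its reading stand

TASK

The white spot plate is lying crooked on top of the two locating pins of the grey reading stand. Without gripping or lifting it, nudge its edges with the fingertips, back against the rail and sideways along it, until both of its holes drop over the pins and it lies flat on the stand, then move the hand clear. Leave the jars, the dropper bottle, the pen and the mug where they are.

Things in the scene. Friction and masses are not known exactly. Their poses are not given: they have to be found in the camera images.
- stand: Fixed grey block, 136 mm deep (x -60 to +76), 180 mm wide (y), top face at z = 35 mm. An aluminium rail, 190 mm wide, runs along its back: front face at x = +66 mm, 10 mm thick, top at z = 60 mm. Two round-topped steel pins stand on the top face. Origin: centre of the plate's home place, at table level; x points to the rail (away from the robot), y left along it, z up. Place and yaw vary.
- plate: White plate with 18 dimples, loose, about 0.2 kg, 130 mm (x) by 190 mm (y), 8 mm thick, flat underside, two square holes. Origin: centre of its underside, z up. Starts resting on the pin tops and the block's front edge, rail side raised 0.11 rad, 16 to 33 mm short of the rail, up to 36 mm to either side, up to 0.12 rad askew, overhanging the block's front. Glossy; sliding it takes about 1 N.
- hole_left (a point): Centre of the plate's left (+y) hole, at its underside: plate x = +22, y = +42 mm. Square, 13 mm wide, right through (2.5 mm of play round the pin).
- hole_right (a point): Centre of the plate's right (-y) hole, at its underside: plate x = +22, y = -42 mm. Square, 13 mm wide, right through.
- pin_left (a point): Foot of the left (+y) pin, on the stand's top face at stand x = +22, y = +42 mm. 8 mm thick, 9 mm tall, rounded top.
- pin_right (a point): Foot of the right (-y) pin, on the stand's top face at stand x = +22, y = -42 mm. 8 mm thick, 9 mm tall, rounded top.
- seat (a point): Home of the plate's origin, on the stand's top face 35 mm above the table; axes as the stand. At home the plate's yaw equals the stand's, its back edge is 1 mm from the rail, its ends are level with the rail's ends, and front edge and ends overhang the block by 5 mm. Pushed back against the rail and slid along it at a few cm/s, the plate drops home by itself and the pins then stop it.
- jar_a: Clear sample jar with white lid, 42 mm across, 45 mm high, on the table left of the stand's rail. Origin: centre of its foot. Leave alone.
- jar_b: Clear sample jar with white lid, 42 mm across, 45 mm high, on the table right of the stand's rail. Origin: centre of its foot. Leave alone.
- jar_c: White lidded jar, 48 mm across, 50 mm high, on the table behind the rail. Origin: centre of its foot. Leave alone.
- dropper: Small amber dropper bottle, 28 mm across, 65 mm high, behind the rail. Origin: centre of its foot. Leave alone.
- pen: White pen with red cap, 140 mm long, 10 mm thick, lying on the table near the stand's front left. Origin: under its middle; x along it. Leave alone.
- mug: Blue mug, 80 mm across, 90 mm high, on the table well to the right. Origin: centre of its foot. Leave alone.

How it is judged:
By the outcome, as a careful person would: the job done as asked, in the order asked, and still so for the second after the job is handed in, with the robot touching nothing.
It also fails if it takes over 48 s, if anything falls off the work surface, if the arm or the gripper's body presses on something with over 40 N, if the wrist force passes 120 N, or if a joint passes its speed limit or range.

ROBOT

A 7-joint arm with a two-finger parallel gripper is mounted at the origin on the work surface. World frame = base frame: x ahead of the robot, y to its left, z up, the work surface at z = 0. Lengths are in m, angles in rad, forces in N, time in s.
With the tool pointing down it reaches from about 0.4 to 0.925 m from the base axis. Payload 5.6 kg.
Tool frame: the origin (TCP) lies between the finger pads; the fingertips stand 8 mm ahead of it and the grasp point (between the pads) lies 11 mm behind it; x points along the fingers, y is the direction in which the jaws open and shut, and the axes are right-handed (so a half turn about x gives the same grasp; the last joint's range is limited). The gripper opens to 85 mm and grips with 20 to 120 N. Pads are 22 mm wide; open, the fingers measure 114 mm over their backs; the gripper's body (76 mm by 85 mm) begins 54 mm behind the grasp point. The pads swing forward as they close: fully open they stand 13 mm farther back than shut.
Start: joints at [1.3, 0.468, -0.012, 1.603, 0.006, 1.071, -0.056], TCP at [0.147, -0.633, 0.239] pointing down, gripper open.
Joint ranges: [-2.53, 2.53], [-0.31, 2.02], [-1.57, 1.55], [0.28, 2.44], [-1.29, 4.43], [0.15, 1.84], [-2.92, 2.92]. Speed limits (rad/s): [2.57, 2.57, 3.14, 3.14, 3.14, 3.14, 3.14].

INTERFACE

Orientations are given as a unit quaternion [x, y, z, w].
In Python, from bench import read_state, camera, get_calibration, job_done gives the robot as it stands.
- The arm moves only by the shell command python3 -m creep 'ROWS' [OPENING] [FORCE]. ROWS is JSON, a list of rows, each an object with "travel": the shift along the tool's x, y, z in m, a list of three; "twist": the turn, a rotation vector about the tool's x, y, z in rad, a list of three. A call has 1 to 20 rows; each row is the pose to reach, as a shift and turn from the pose measured when the call began, along the tool's axes at that moment; what a row does not reach only later rows make up. A row lasts 1/8 s, in which the tool goes at most 62.5 mm and 10.7 degrees, less where a joint would pass 70% of its speed; a pose out of reach is approached as far as the arm can. A call with a gripper value outside its range is refused whole. OPENING is the closure in counts, from 0 (fully open) to 255 (shut), set as the call begins (- or left out, the last holds). The fingers move at their own pace and stop on an object; FORCE is the grip in N (left out, the last holds). Time passes only in rows, so rows that repeat a pose let the fingers close. It gives the time, the measured TCP pose, the force and the opening at its end, in the units of the state.
- read_state(): the state, without advancing time (a new reading comes with each control period).
- camera(name): name is "scene" or "side" or "wrist"; returns the picture (480x640x3 uint8, blue, green, red); there is no depth.
- get_calibration(name): a dict with "intrinsics" (3x3 intrinsics, pixels), "view" (4x4, takes a point from world to camera coordinates); the wrist camera has in their place "tool_from_camera" (4x4, takes a point from camera to tool coordinates, whose origin is the TCP and whose axes are the tool frame's). Camera axes: x right, y down, z forward; pixel columns grow to the right and rows downward; lengths in m; the calibration is good to about 2 mm. A picture is of the moment at which its call begins: read the wrist's pose just before it. get_calibration takes no time and is no camera call.
- job_done(): hands the job in, once; it reports no verdict.
The state is a dict: "time": time; "joints": joint angles; "joint_velocities": joint speeds; "tau": joint torques, N m; "tcp_pos": TCP position; "tool_rot": TCP orientation; "force": force on the tool from outside, world axes, zero at the start; "wrist_torque": the same for the moment, N m; "finger_gap": finger opening in m.
Only numpy, scipy, OpenCV 4.12 (cv2) and the standard library are available. Lean on these libraries where they do the work, as an engineer would, in place of code of your own. Each camera call takes 0.05 s, during which the arm holds its last target. There are 200 camera calls.

## Working session

There is one attempt and no reset: what is moved stays moved. The work goes in short steps, Python scripts to look and compute and a shell command to move; the robot and the scene stay as the last step left them, time stands still between calls to the robot, and variables do not carry over. Pictures are saved under pics/ and viewed, about 8 in all and at most 12, crops included, and the job is handed in when it is done.

```bash
mkdir -p pics; ls
python3 - <<'E'
from bench import *
import cv2,numpy as np
s=read_state();print(s['time'],s['tcp_pos'],s['tool_rot'],s['force'],s['finger_gap'])
for n in('scene','side'):
    cv2.imwrite(f'pics/{n}0.png',camera(n));c=get_calibration(n);print(n,np.round(c['intrinsics'],1).tolist(),np.round(c['view'],3).tolist())
print(get_calibration('wrist'))
E
```

```text
pics
0.0 [ 0.14657979 -0.63269191  0.23832908] [-0.70240871 -0.08095968  0.70264659 -0.07972013] [-0.73539011  0.42914912  0.13173228] 0.08522013094675995
scene [[575.8, 0.0, 326.0], [0.0, 575.8, 238.1], [0.0, 0.0, 1.0]] [[0.767, 0.642, -0.009, -0.381], [0.447, -0.544, -0.71, -0.227], [-0.461, 0.541, -0.704, 1.826], [0.0, 0.0, 0.0, 1.0]]
side [[574.4, 0.0, 320.3], [0.0, 574.4, 237.2], [0.0, 0.0, 1.0]] [[-0.969, -0.246, 0.019, 0.499], [-0.2, 0.74, -0.642, 0.176], [0.144, -0.626, -0.767, 1.224], [0.0, 0.0, 0.0, 1.0]]
{'intrinsics': array([[354.80752707,   0.        , 316.03217888],
       [  0.        , 354.80752707, 240.88171038],
       [  0.        ,   0.        ,   1.        ]]), 'tool_from_camera': array([[-8.95930762e-04, -2.88657575e-01,  9.57431983e-01,
        -1.34553247e-01],
       [ 9.99999458e-01, -7.66280959e-04,  7.04736718e-04,
        -9.55918834e-04],
       [ 5.30234306e-04,  9.57432095e-01,  2.88658105e-01,
        -7.32563841e-02],
       [ 0.00000000e+00,  0.00000000e+00,  0.00000000e+00,
         1.00000000e+00]])}
```

View pics/scene0.png

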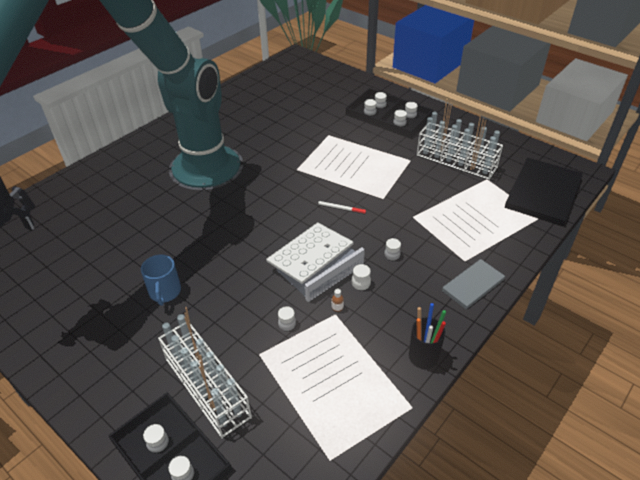

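View pics/side0.png

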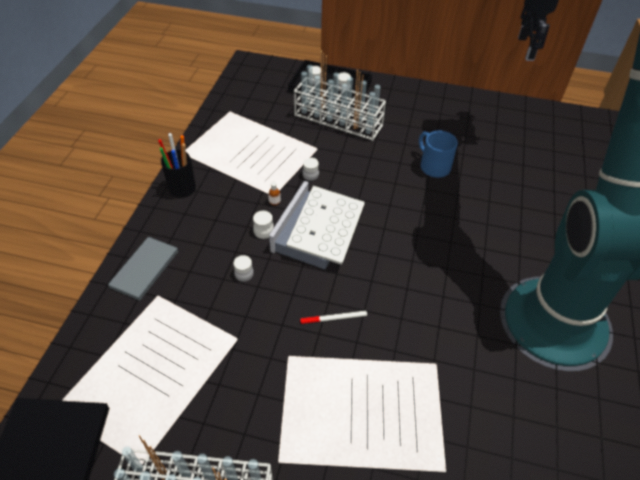

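The scene view shows the plate around (310,252) with the rail behind it at (335,272). In the side view the plate is around (325,225) and the rail at (290,217). Next I'll take enlarged crops of both.

Run:
```python
import cv2,numpy as np
a=cv2.imread('pics/scene0.png')[210:310,255:380];b=cv2.imread('pics/side0.png')[175:275,260:385]
u=lambda i:cv2.resize(i,None,fx=4.8,fy=4.8,interpolation=cv2.INTER_CUBIC)
o=np.hstack([u(a)[:,:],u(b)]);print(o.shape)
o=np.vstack([cv2.resize(u(a),(600,480)),]);
a6=cv2.resize(a,(640,512),interpolation=cv2.INTER_CUBIC)
cv2.imwrite('pics/c1.png',cv2.resize(a,(750,600),interpolation=cv2.INTER_CUBIC));cv2.imwrite('pics/c2.png',cv2.resize(b,(750,600),interpolation=cv2.INTER_CUBIC))
```

```text
(480, 1200, 3)
```

View pics/c1.png

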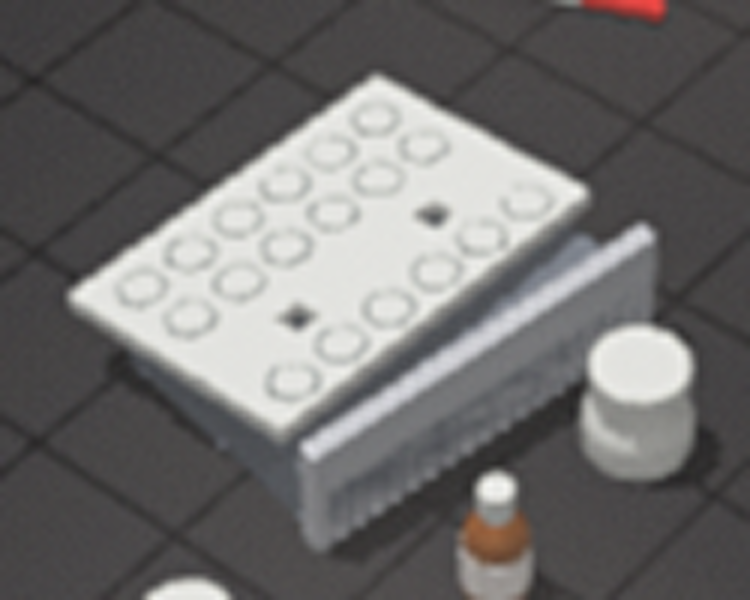

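View pics/c2.png

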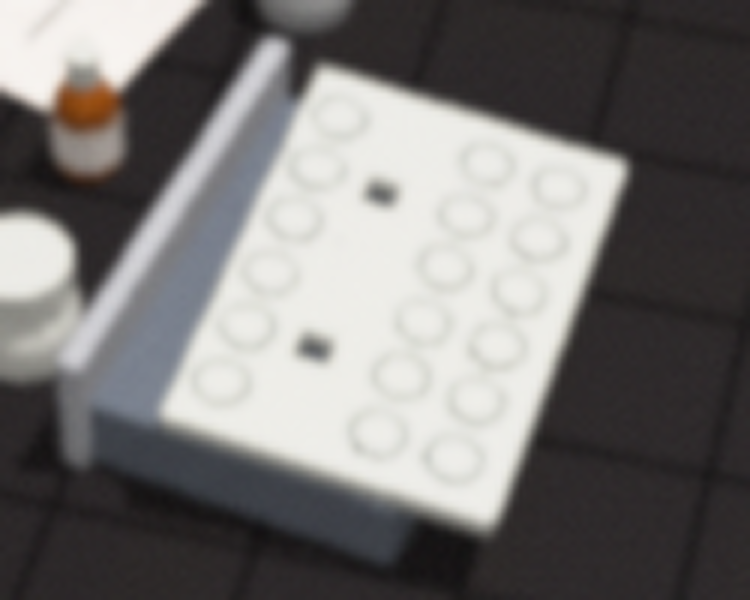

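Corners in crop c1 (scene, pixel = crop/6 + (255,210)): front-left (378,75), back-left (588,192), back-right (283,432), front-right (72,297).
In c2 (side, offset (260,175)): back-right (320,68), front-right (628,165), front-left (492,528), back-left (163,415).
Rail top ends: c1 centre about (309,451) and (647,232); c2 about (72,362) and (277,42).
Next I'll triangulate these.

```bash
cat > h.py <<'E'
from bench import *
import cv2,numpy as np
from scipy.spatial.transform import Rotation as R
def P(n):
    c=get_calibration(n);return np.array(c['intrinsics'])@np.array(c['view'])[:3]
def tri(a,b):
    X=cv2.triangulatePoints(P('scene'),P('side'),np.float64(a).reshape(2,1),np.float64(b).reshape(2,1))[:,0];return X[:3]/X[3]
def plane(n,uv,z):
    M=P(n);H=np.c_[M[:,0],M[:,1],M[:,2]*z+M[:,3]];q=np.linalg.solve(H,[*uv,1]);return np.r_[q[:2]/q[2],z]
E
python3 - <<'E'
from h import *
A=lambda p:np.array(p)/6-.5+.5/6+[255,210]
B=lambda p:np.array(p)/6-.5+.5/6+[260,175]
pts=dict(FL=((378,75),(492,528)),BL=((588,192),(163,415)),BR=((283,432),(320,68)),FR=((72,297),(628,165)),HL=((433,215),(315,347)),HR=((298,317),(381,193)),RL=((647,232),(72,362)),RR=((309,451),(277,42)))
r={}
for k,(a,b) in pts.items():
    r[k]=tri(A(a),B(b));print(k,r[k].round(4), plane('scene',A(a),.06)[:2].round(4) if k[0]=='R' else '',plane('side',B(b),.06)[:2].round(4) if k[0]=='R' else '')
n=lambda a,b:np.linalg.norm(r[a]-r[b]).round(4)
print(n('FL','FR'),n('BL','BR'),n('FL','BL'),n('FR','BR'),n('HL','HR'),n('RL','RR'))
d=r['RL']-r['RR'];yaw=np.arctan2(-d[0],d[1]);
ux=np.array([np.cos(yaw),np.sin(yaw)]);uy=np.array([-ux[1],ux[0]])
O=((r['RL']+r['RR'])/2)[:2]-.071*ux
print('stand',O,yaw)
for k in r:
    v=r[k][:2]-O;print(k,(v@ux).round(4),(v@uy).round(4),r[k][2].round(4))
e=r['BL']-r['BR'];f=r['FL']-r['FR'];print('plate yaw',np.arctan2(-e[0],e[1]),np.arctan2(-f[0],f[1]))
s=read_state();print(R.from_quat(s['tool_rot']).as_matrix().round(3))
E
```

```text
FL [ 0.4681 -0.0017  0.0382]  
BL [ 0.5966 -0.011   0.0515]  
BR [ 0.5863 -0.2002  0.053 ]  
FR [ 0.457  -0.1923  0.0397]  
HL [ 0.5511 -0.0615  0.0473]  
HR [ 0.5462 -0.1447  0.048 ]  
RL [ 0.635  -0.0204  0.0592] [ 0.6366 -0.0205] [ 0.6337 -0.0204]
RR [ 0.6051 -0.2045  0.0588] [ 0.6063 -0.2052] [ 0.6044 -0.2037]
0.191 0.1894 0.1294 0.1303 0.0834 0.1866
stand [ 0.54996192 -0.10108172] -0.16090659094452278
FL -0.0967 0.085 0.0382
BL 0.0316 0.0964 0.0515
BR 0.0518 -0.092 0.053
FR -0.0772 -0.105 0.0397
HL -0.0052 0.0393 0.0473
HR 0.0033 -0.0437 0.048
RL 0.071 0.0933 0.0592
RR 0.071 -0.0933 0.0588
plate yaw -0.054104590835708996 -0.0585518115882019
[[-0.     0.226 -0.974]
 [ 0.002 -0.974 -0.226]
 [-1.    -0.002  0.   ]]
```

Plate sizes check out: 190/130 mm edges and 83 mm hole spacing. The stand is at (0.550, -0.101), yaw -0.161. The plate sits at about (-23, -4) mm and +0.105 rad in stand axes. The plan is to square it against the rail with both open fingers on the front edge. First I'll work out the move and check the pen and jars.

```bash
cat >> h.py <<'E'
O=np.array([.55,-.1011,0]);Rs=R.from_euler('z',-.161).as_matrix()
def tostand(p): return Rs.T@(np.array(p)-O)
def rel(p,yawoff=0):
    "travel/twist in tool axes to reach stand point p, tool x down, tool z = -stand x (turned by yawoff)"
    s=read_state();M=R.from_quat(s['tool_rot']).as_matrix()
    Rt=R.from_euler('z',-.161+yawoff).as_matrix()@np.c_[[0,0,-1],[0,-1,0],[-1,0,0]]
    t=M.T@(O+Rs@np.array(p)-s['tcp_pos']);w=R.from_matrix(M.T@Rt).as_rotvec()
    print('t',s['time'],'now',tostand(s['tcp_pos']).round(4),'F',np.round(s['force'],2),'travel',t.round(4),'twist',w.round(4))
E
python3 - <<'E'
from h import *
rel([-.135,-.004,.12]);rel([-.135,-.004,.018])
for n,uv,z in(('pen',(319,203),.005),('pen',(366,210),.005),('jarb',(287,311),.045),('jara',(393,243),.045),('jarc',(362,270),.05),('mug',(158,268),.09)):print(n,tostand(plane('scene',uv,z)).round(3))
E
```

```text
t 0.1 now [-0.313  -0.5894  0.2384] F [ 0.46 -0.03  0.12] travel [ 0.1192 -0.4741 -0.3866] twist [0.3887 0.0004 0.0016]
t 0.1 now [-0.313  -0.5894  0.2384] F [ 0.46 -0.03  0.12] travel [ 0.2212 -0.4739 -0.3866] twist [0.3887 0.0004 0.0016]
pen [-0.184  0.164  0.005]
pen [-0.07   0.246  0.005]
jarb [ 0.095 -0.171  0.045]
jara [0.101 0.177 0.045]
jarc [0.12  0.047 0.05 ]
mug [-0.185 -0.345  0.09 ]
```

```bash
python3 -m creep '[{"travel":[0,-0.05,-0.04],"twist":[0.1,0,0]},{"travel":[0,-0.09,-0.08],"twist":[0.2,0,0]},{"travel":[0,-0.135,-0.11],"twist":[0.3,0,0]},{"travel":[0,-0.18,-0.15],"twist":[0.389,0,0]},{"travel":[0,-0.23,-0.19],"twist":[0.389,0,0]},{"travel":[0,-0.28,-0.225],"twist":[0.389,0,0]},{"travel":[0,-0.33,-0.265],"twist":[0.389,0,0]},{"travel":[0,-0.375,-0.30],"twist":[0.389,0,0]},{"travel":[0,-0.425,-0.34],"twist":[0.389,0,0]},{"travel":[0.03,-0.46,-0.37],"twist":[0.389,0,0]},{"travel":[0.08,-0.474,-0.3866],"twist":[0.389,0,0]},{"travel":[0.119,-0.474,-0.3866],"twist":[0.389,0,0]},{"travel":[0.119,-0.474,-0.3866],"twist":[0.389,0,0]}]' 0
python3 - <<'E'
from h import *
rel([-.135,-.004,.018])
cv2.imwrite('pics/w1.png',camera('wrist'))
E
```

```text
time: 1.72
tcp_pos: [0.4138, -0.0828, 0.1179]
tool_rot: [-0.702, 0.056, 0.707, 0.058]
force: [-0.1, -0.4, -0.2]
finger_gap: 0.0856
t 1.725 now [-0.1374 -0.0037  0.1179] F [-0.11 -0.37 -0.22] travel [ 0.0999  0.0005 -0.0031] twist [0.0007 0.0077 0.0022]
```

View pics/w1.png

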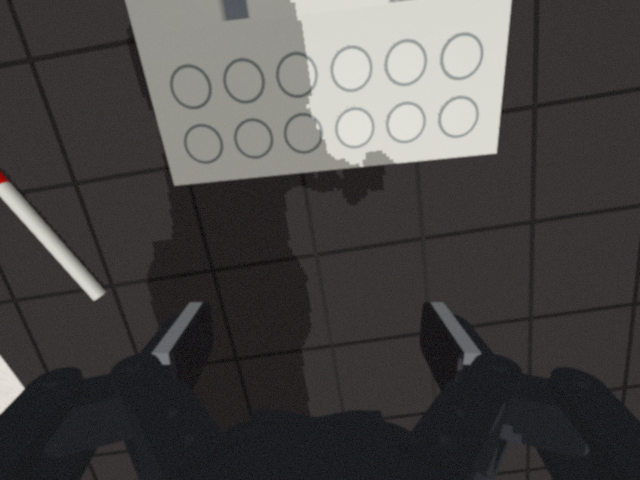

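The wrist view shows the plate's front edge running from (175,185) to (497,153), skewed, with both fingertips at rows 300–360 and clear of the pen at (98,295). I'll descend and start pushing.

```bash
python3 -m creep '[{"travel":[0.035,0,-0.003],"twist":[0,0.007,0]},{"travel":[0.07,0,-0.003],"twist":[0,0.007,0]},{"travel":[0.1,0,-0.003],"twist":[0,0.007,0]},{"travel":[0.1,0,-0.003],"twist":[0,0.007,0]},{"travel":[0.1,0,-0.011],"twist":[0,0.007,0]},{"travel":[0.1,0,-0.019],"twist":[0,0.007,0]},{"travel":[0.1,0,-0.026],"twist":[0,0.007,0]},{"travel":[0.1,0,-0.026],"twist":[0,0.007,0]}]' 0
python3 - <<'E'
from h import *
rel([-.076,-.004,.018])
E
```

```text
time: 2.78
tcp_pos: [0.4418, -0.0874, 0.02]
tool_rot: [0.707, -0.056, -0.703, -0.057]
force: [-0.1, -1.2, -1.0]
finger_gap: 0.0851
t 2.775 now [-0.109  -0.0039  0.02  ] F [-0.13 -1.22 -1.03] travel [ 0.0022  0.0001 -0.033 ] twist [-0.0003 -0.0049  0.0019]
```

```bash
python3 -m creep '[{"travel":[0.002,0,-0.006],"twist":[0,0,0]},{"travel":[0.002,0,-0.012],"twist":[0,0,0]},{"travel":[0.002,0,-0.017],"twist":[0,0,0]},{"travel":[0.002,0,-0.022],"twist":[0,0,0]},{"travel":[0.002,0,-0.027],"twist":[0,0,0]},{"travel":[0.002,0,-0.030],"twist":[0,0,0]},{"travel":[0.002,0,-0.030],"twist":[0,0,0]}]' 0
python3 - <<'E'
from h import *
rel([-.076,-.004,.018])
a=camera('scene')[210:310,255:380];b=camera('side')[175:275,260:385]
u=lambda i:cv2.resize(i,(480,384)[:2],interpolation=cv2.INTER_CUBIC)
f=lambda i:cv2.resize(i[:, :],(400,320),interpolation=cv2.INTER_CUBIC)
cv2.imwrite('pics/d1.png',np.hstack([f(a),f(b)]))
E
```

```text
time: 3.65
tcp_pos: [0.472, -0.0924, 0.0183]
tool_rot: [0.707, -0.056, -0.703, -0.058]
force: [-0.8, 1.0, 0.4]
finger_gap: 0.0853
t 3.65 now [-0.0784 -0.0039  0.0183] F [-0.8   0.95  0.43] travel [ 0.0003  0.0001 -0.0024] twist [-0.0004 -0.0058  0.002 ]
```

View pics/d1.png

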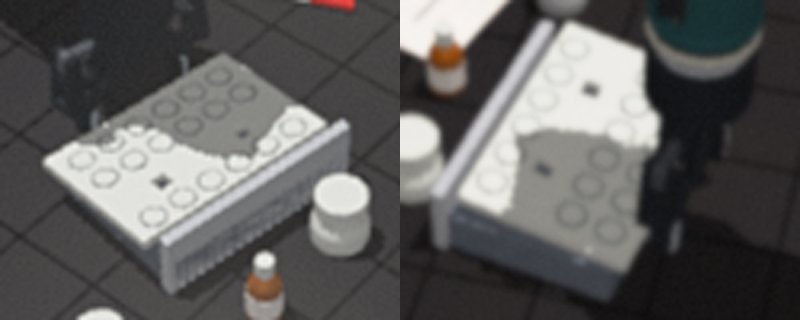

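The plate is now parallel to the rail and nearly against it. In the composite the holes show at scene (242,134) and (162,182), and at side (143,170) and (191,90). I'll triangulate them.

Run:
```python
from h import *
g=lambda p,o:np.array(p)/3.2-.34+o
for a,b in(((242,134),(143,170)),((162,182),(191,90)),((45,162),(0,0)),((148,240),(163,22)),((325,122),(57,198))):
    if b[0]: print(tostand(tri(g(a,[255,210]),g(b,[260,175]))).round(4))
```

```text
[0.0168 0.0326 0.046 ]
[ 0.0162 -0.0511  0.0486]
[ 0.0611 -0.101   0.0562]
[0.0575 0.087  0.0541]
```

The plate is about 5 mm short of the rail and 8 mm too far right. I'll push on to the rail while watching the force.

```bash
python3 -m creep '[{"travel":[0,0,-0.003],"twist":[0,0,0]},{"travel":[0,0,-0.005],"twist":[0,0,0]},{"travel":[0,0,-0.005],"twist":[0,0,0]}]' 0
python3 - <<'E'
from h import *
rel([-.074,-.004,.018])
E
```

```text
time: 4.12
tcp_pos: [0.477, -0.0932, 0.0183]
tool_rot: [0.707, -0.056, -0.703, -0.058]
force: [-0.3, 0.8, -0.4]
finger_gap: 0.0854
t 4.125 now [-0.0734 -0.0039  0.0183] F [-0.34  0.84 -0.42] travel [0.0003 0.0001 0.0006] twist [-0.0005 -0.006   0.0021]
```

```bash
python3 -m creep '[{"travel":[0,0,-0.001],"twist":[0,0,0]},{"travel":[0,0,-0.002],"twist":[0,0,0]}]' 0; python3 -m creep '[{"travel":[0,0,-0.001],"twist":[0,0,0]},{"travel":[0,0,-0.0015],"twist":[0,0,0]}]' 0
```

```text
time: 4.38
tcp_pos: [0.4784, -0.0935, 0.0182]
tool_rot: [0.707, -0.056, -0.703, -0.058]
force: [-3.2, 1.4, 2.6]
finger_gap: 0.0853
time: 4.62
tcp_pos: [0.4785, -0.0935, 0.018]
tool_rot: [0.706, -0.057, -0.704, -0.058]
force: [-5.4, 1.3, 3.9]
finger_gap: 0.0856
```

The force rose to about 5 N, so the plate is against the rail. I'll back off, lift, close the fingers and go round to the right end.

```bash
python3 -m creep '[{"travel":[0,0,0.02],"twist":[0,0,0]},{"travel":[-0.01,0,0.035],"twist":[0,0,0]},{"travel":[-0.06,0,0.035],"twist":[0,0,0]},{"travel":[-0.085,0,0.035],"twist":[0,0,0]}]' 0
python3 -m creep '[{"travel":[0,0.05,-0.02],"twist":[0,0,0]},{"travel":[0,0.1,-0.05],"twist":[0,0,0]},{"travel":[0,0.14,-0.08],"twist":[0,0,0]},{"travel":[0,0.15,-0.105],"twist":[0,0,0]},{"travel":[0,0.15,-0.105],"twist":[0,0,0]},{"travel":[0,0.15,-0.105],"twist":[0,0,0]}]' 255 40
python3 - <<'E'
from h import *
rel([0,-.15,.036])
rel([0,-.12,.036])
cv2.imwrite('pics/w2.png',camera('wrist'))
f=lambda i:cv2.resize(i[:, :],(400,320),interpolation=cv2.INTER_CUBIC)
cv2.imwrite('pics/d2.png',np.hstack([f(camera('scene')[210:310,255:380]),f(camera('side')[175:275,260:385])]))
E
```

```text
time: 5.12
tcp_pos: [0.4451, -0.0881, 0.1056]
tool_rot: [0.707, -0.057, -0.703, -0.057]
force: [1.0, 0.1, 0.3]
finger_gap: 0.0853
time: 5.88
tcp_pos: [0.524, -0.2519, 0.1062]
tool_rot: [0.707, -0.056, -0.703, -0.057]
force: [-0.1, 0.3, -0.4]
finger_gap: 0.0003
t 5.875 now [-0.0015 -0.153   0.1062] F [-0.08  0.29 -0.39] travel [ 0.0702 -0.0029 -0.0011] twist [ 0.0009 -0.0058  0.0019]
t 5.875 now [-0.0015 -0.153   0.1062] F [-0.08  0.29 -0.39] travel [ 0.0703 -0.0329 -0.0011] twist [ 0.0009 -0.0058  0.0019]
```

View pics/w2.png

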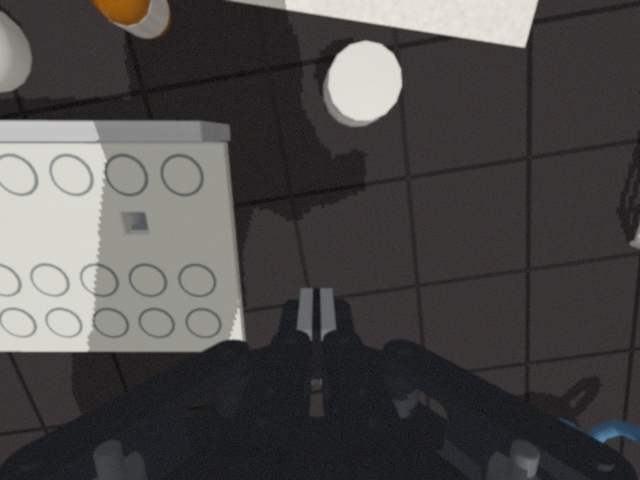

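The wrist view shows the plate flush with the rail, the right hole at (137,222), the plate's right end running from (228,142) to (243,350), and jar_b clear at (365,80). I'll measure how far to slide.

Run:
```python
from h import *
s=read_state();c=get_calibration('wrist');T=np.array(c['tool_from_camera']);M=R.from_quat(s['tool_rot']).as_matrix();K=np.array(c['intrinsics'])
o=s['tcp_pos']+M@T[:3,3]
for n,uv,z in(('hole',(136,222),.051),('endback',(230,142),.056),('endfront',(244,351),.043),('railend',(230,133),.06),('jarb',(365,80),.045)):
    d=M@T[:3,:3]@np.linalg.solve(K,[*uv,1]);print(n,tostand(o+d*(z-o[2])/d[2]).round(4))
```

```text
hole [ 0.0254 -0.0532  0.051 ]
endback [ 0.068 -0.109  0.056]
endfront [-0.0614 -0.1062  0.043 ]
railend [ 0.0723 -0.1102  0.06  ]
jarb [ 0.0982 -0.1772  0.045 ]
```

View pics/d2.png

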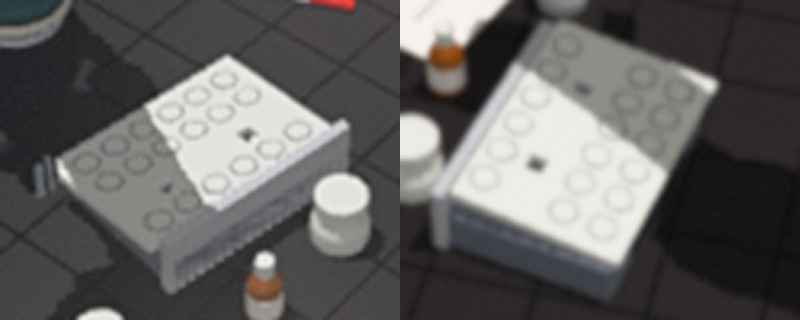

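The holes give about 10 mm to slide to the left (+y). The rail's top end at column 205 agrees with y = -95 mm. In the two-view picture the plate lies against the rail with its holes at scene (248,134) and (168,188). I'll lower beside the right end and slide it.

```bash
python3 -m creep '[{"travel":[0.03,0,-0.001],"twist":[0,-0.006,0]},{"travel":[0.055,0,-0.001],"twist":[0,-0.006,0]},{"travel":[0.066,0,-0.001],"twist":[0,-0.006,0]},{"travel":[0.066,-0.01,-0.001],"twist":[0,-0.006,0]},{"travel":[0.066,-0.02,-0.001],"twist":[0,-0.006,0]},{"travel":[0.066,-0.025,-0.001],"twist":[0,-0.006,0]}]' 
python3 -m creep '[{"travel":[0,-0.004,0],"twist":[0,0,0]},{"travel":[0,-0.008,0],"twist":[0,0,0]},{"travel":[0,-0.011,0],"twist":[0,0,0]}]'
python3 - <<'E'
from h import *
rel([0,-.11,.041])
E
```

```text
time: 6.78
tcp_pos: [0.5304, -0.2261, 0.0414]
tool_rot: [0.706, -0.055, -0.704, -0.056]
force: [0.1, -0.4, 0.5]
finger_gap: -0.0
time: 7.15
tcp_pos: [0.5322, -0.2154, 0.0415]
tool_rot: [0.706, -0.056, -0.704, -0.056]
force: [0.6, -0.0, 0.3]
finger_gap: -0.0001
t 7.15 now [ 0.0008 -0.1157  0.0415] F [ 0.57 -0.04  0.29] travel [ 0.0005 -0.0057  0.0007] twist [ 0.0024 -0.0019  0.0013]
```

```bash
python3 -m creep '[{"travel":[0,-0.004,0],"twist":[0,0,0]},{"travel":[0,-0.008,0],"twist":[0,0,0]}]'
python3 - <<'E'
from h import *
rel([0,-.11,.041])
f=lambda i:cv2.resize(i[:, :],(400,320),interpolation=cv2.INTER_CUBIC)
cv2.imwrite('pics/d3.png',np.hstack([f(camera('scene')[210:310,255:380]),f(camera('side')[175:275,260:385])]))
E
```

```text
time: 7.4
tcp_pos: [0.5334, -0.2075, 0.0415]
tool_rot: [0.706, -0.056, -0.704, -0.056]
force: [-0.2, -0.8, 0.2]
finger_gap: -0.0002
t 7.4 now [ 0.0007 -0.1077  0.0415] F [-0.18 -0.83  0.18] travel [0.0005 0.0023 0.0007] twist [ 0.0021 -0.0018  0.0011]
```

View pics/d3.png

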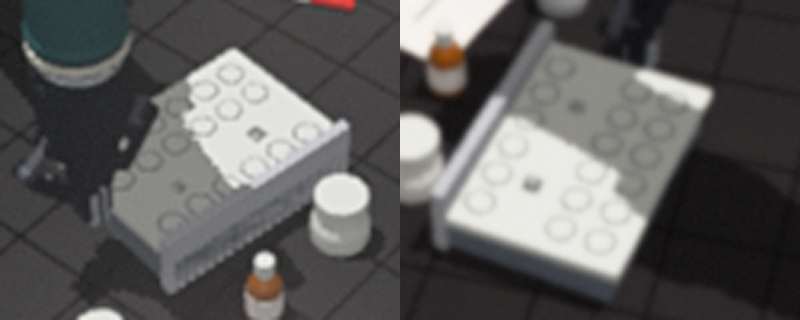

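The plate appears to have dropped: bright pin tops show in the holes at scene (257,133) and (180,188), and the back edge now sits below the rail top. I'll back away, lift clear and check.

```bash
python3 -m creep '[{"travel":[0,0.015,0],"twist":[0,0,0]},{"travel":[0,0.035,0],"twist":[0,0,0]},{"travel":[-0.03,0.045,0],"twist":[0,0,0]},{"travel":[-0.08,0.06,0.02],"twist":[0,0,0]},{"travel":[-0.13,0.08,0.04],"twist":[0,0,0]},{"travel":[-0.16,0.12,0.06],"twist":[0,0,0]},{"travel":[-0.16,0.16,0.09],"twist":[0,0,0]},{"travel":[-0.16,0.16,0.09],"twist":[0,0,0]},{"travel":[-0.16,0.16,0.09],"twist":[0,0,0]}]'
python3 - <<'E'
from h import *
f=lambda i:cv2.resize(i[:, :],(750,600),interpolation=cv2.INTER_CUBIC)
for n,i in(('e1',camera('scene')[210:310,255:380]),('e2',camera('side')[175:275,260:385])): cv2.imwrite(f'pics/{n}.png',f(i))
E
```

```text
time: 8.62
tcp_pos: [0.4187, -0.3518, 0.2011]
tool_rot: [0.706, -0.056, -0.704, -0.057]
force: [0.9, 0.8, 0.1]
finger_gap: 0.0
```

View pics/e1.png

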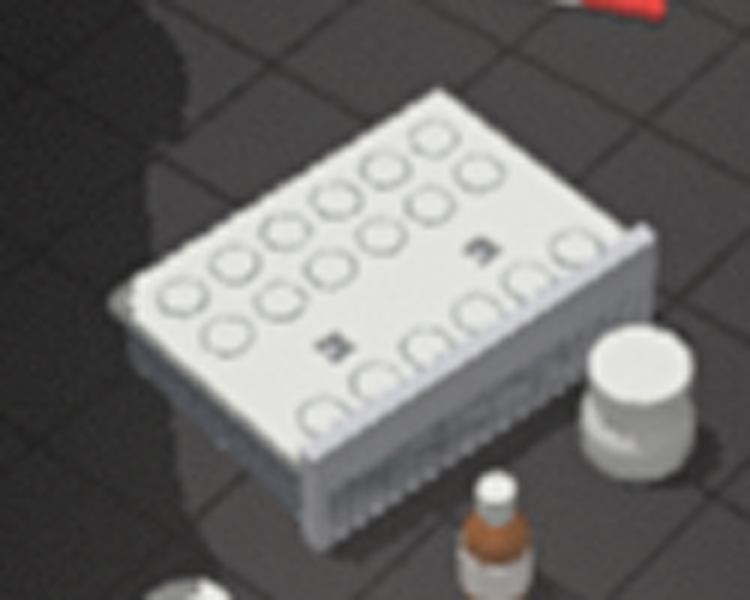

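View pics/e2.png

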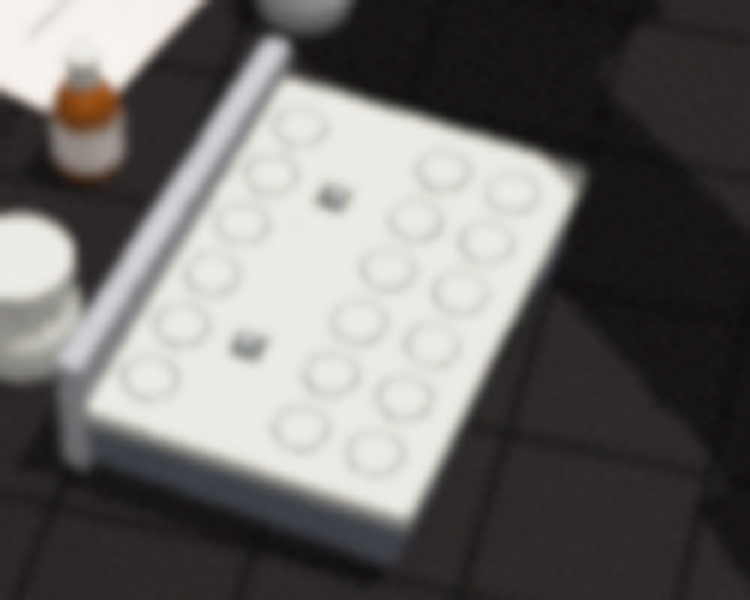

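Both views show the plate level against the rail, with a steel pin visible in each hole. In e1 the holes are at (484,250) and (335,348); in e2 they are at (249,346) and (334,197). The jars and dropper haven't moved. One numeric check before handing in.

Run:
```python
from h import *
A=lambda p,o:np.array(p)/6-.42+o
for n,a,b in(('HL',(484,250),(249,346)),('HR',(335,348),(334,197)),('FL',(438,90),(405,525)),('FR',(112,300),(585,172))):
    print(n,tostand(tri(A(a,[255,210]),A(b,[260,175]))).round(4))
d=cv2.absdiff(cv2.imread('pics/scene0.png'),camera('scene')).max(2)
for n,(u,v) in dict(pen=(342,207),jara=(393,248),jarb=(287,318),jarc=(362,277),drop=(338,300),mug=(160,280)).items(): print(n,int(np.median(d[v-6:v+6,u-6:u+6])))
print(read_state()['force']); job_done()
```

```text
HL [0.0204 0.0452 0.0416]
HR [ 0.0219 -0.0396  0.0412]
FL [-0.0683  0.0979  0.0406]
FR [-0.0633 -0.0935  0.0407]
pen 2
jara 1
jarb 1
jarc 1
drop 2
mug 2
[-0.33883109  0.36580883 -0.51723405]
the job is handed in; nothing more can be done
```

The plate is down over both pins and lies flat on the stand. I handed the job in after about 9 s of robot time.

- **Moves:** With the open fingers I pushed the front edge, which squared the plate and brought it against the rail, with about 5 N on the fingers. With the closed fingers I then slid it about 10 mm left from its right end until it dropped. Finally I backed the hand away and lifted it clear.
- **Last checks:** Both holes measured within about 3 mm of the pins. The four top points I measured were all at z of about 41 mm (43 mm nominal), so the plate is level. A pin is visible in each hole.
- **Other objects:** The picture around the jars, dropper, pen and mug is unchanged from the start.
- **Disagreement:** The plate measured about 3 mm left of home, slightly more than the 2.5 mm play. That is within the accuracy of picking points from these pictures. No other check failed.

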